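# Drive the clamp wedge tight on the flow meter

### The arm

A 6-joint arm with a two-finger parallel gripper is mounted at the origin on a cart in front of the work surface, level with it; the furniture and walls round the work are solid. World frame = base frame: x ahead of the robot, y to its left, z up, the work surface at z = 0. Lengths are in m, angles in rad, forces in N, time in s.
With the tool pointing down it reaches from about 0.325 to 0.775 m from the base axis. Payload 9.3 kg.
Tool frame: the origin (TCP) lies on the mounting face of the last link; the fingertips stand 173 mm ahead of it and the grasp point (between the pads) lies 155 mm ahead of it; z points along the fingers, y is the line along which they close (so a half turn about z gives the same grasp; the last joint's range is limited). The gripper opens to 85 mm and grips with 20 to 120 N. Pads are 22 mm wide; open, the fingers measure 114 mm over their backs; the gripper's body (76 mm by 85 mm) begins 54 mm behind the grasp point. The pads swing forward as they close: fully open they stand 13 mm farther back than shut.
Start: joints at [-1.32, 0.259, 0.021, 1.334, 0, 1.418], TCP at [0.216, -0.506, 0.405] pointing down, gripper open.
Joint ranges: [-3.04, 3.04], [-0.91, 1.82], [-1.04, 1.36], [-1.92, 1.95], [-1.52, 1.45], [-3.14, 3.14]. Speed limits (rad/s): [2.22, 2.22, 2.79, 3.14, 3.14, 3.14].

### API

Orientations are given as a unit quaternion [x, y, z, w].
In Python, from rig import arm, optics, job gives the robot as it stands.
- The arm moves only by the shell command python3 -m jog 'ROWS' [FORCE]. ROWS is JSON, a list of rows, each an object with "dp": the shift along the tool's x, y, z normalised to -1 to 1, where 1 is 0.4 m, a list of three; "dr": the turn, a rotation vector about the tool's x, y, z normalised to -1 to 1, where 1 is pi rad, a list of three; "grip": the gripper command: -1 is fully open, 1 is shut, values between are in proportion. A call has 1 to 20 rows; each row is the pose to reach, as a shift and turn from the pose commanded when the call began, along the tool's axes at that moment, turning the shorter way round; what a row does not reach only later rows make up. A row lasts 1/12 s, in which the tool goes at most 41.7 mm and 7.16 degrees, less where a joint would pass 70% of its speed; a pose out of reach is approached as far as the arm can. A call with a number of a shift or a turn outside -1 to 1 is refused whole. A call with a gripper value outside its range is refused whole. The fingers move at their own pace and stop on an object; FORCE is the grip in N (left out, the last holds). Time passes only in rows, so rows that repeat a pose let the fingers close. It gives the time, the measured TCP pose, the force, the opening and the grip force at its end, in the units of the state.
- arm.observe(): the state, without advancing time (a new reading comes with each control period).
- optics.camera(name): name is "scene" or "side" or "wrist"; returns a dict with "frame" (400x640x3 uint8, blue, green, red), "intrinsics" (3x3 intrinsics, pixels), "rvec" (rotation vector, rad) and "tvec" (3), from world to camera coordinates, as OpenCV has them; the wrist camera has in their place "tool_from_camera" (4x4, takes a point from camera to tool coordinates, whose origin is the TCP and whose axes are the flange's). Camera axes: x right, y down, z forward; pixel columns grow to the right and rows downward; lengths in m; the calibration is good to about 2 mm. A picture is of the moment at which its call begins: read the wrist's pose just before it. There is no depth.
- job.finish_job(): hands the job in; it is judged then, once.
Trained networks look in the newest picture that a camera, given by its name, has taken for a name from the list of things; names that differ only in an ending like _2 or _b are one class to them, and where a whole thing is asked for, a point or a joint stands for the part that bears it (a point fixed in the world has none). Each returns a list of dicts, best first, with "score" (0 to 1); they miss things now and then, are a little off and sometimes report something else, mostly with a low value. They report only what shows in the picture. A call takes as long as a camera call.
- optics.trace(label, camera): "mask" (400x640 bool, what is visible of it) and "extent" ([centre column, centre row, width, height] in pixels, round what is visible of it).
The state is a dict: "clock": time; "joint_pos": joint angles; "dq": joint speeds; "tau": joint torques, N m; "ee_pos": TCP position; "ee_rot": TCP orientation; "ft_force": force on the tool from outside, world axes, zero at the start; "moment": the same for the moment, N m; "finger_gap": finger opening in m; "finger_force": force on a finger pad.
Only numpy, scipy, OpenCV 4.12 (cv2) and the standard library are available. Lean on these libraries where they do the work, as an engineer would, in place of code of your own. Each camera call takes 0.05 s, during which the arm holds its last target. There are 200 camera calls.

### The job

The acrylic flow meter lies loose in the wedge clamp on the bench. Pick up the hammer and drive the wedge in with several light taps on its wide end, drawing the hammer off between taps, until the wedge stops advancing and the jaw holds the meter tight; hitting or pushing hard would crush the acrylic. Strike nothing but the wedge, keep fingers and arm off the clamp and the meter, then lay the hammer flat on the bench clear of the clamp, and leave the other things where they are.

Things in the scene. Friction and masses are not known exactly. Their poses are not given: they have to be found in the camera images.
- hammer: Small hammer, 320 g, lying flat. Steel head with white nylon faces, a cylinder 28 mm across, 68 mm long, across a handle. Origin: on the underside, below the head's middle. Head axis is y, 14 mm above the origin; its two equal striking faces are at y = +-34 mm. The handle runs along -x, centred 14 mm above the origin, to x = -162 mm. Centre of mass about x = -40 mm.
- hammer_neck (a point): Grip point in the middle of the hammer's wooden neck, 45 mm along -x from the head's axis, 14 mm above the hammer's origin. The neck is 16 mm wide (y), 20 mm tall, from x = -14 to -88 mm; behind it is a black rubber grip, 24 mm wide, 28 mm tall. Close the fingers along y and squeeze firmly (about 50 N), or it twists when it strikes. Axes as the hammer's.
- clamp: Aluminium wedge clamp, bolted down. Origin: underside of the base plate (10 mm thick, x = -58 to 66 mm, y = +-65 mm). On it, from the robot's side toward +x: a rail (x = -54 to -40 mm, y = +-60 mm, top 36 mm above the bench), wedge, jaw, meter, and a stop block (top 48 mm above the bench) set by hand anywhere within 4 mm, so where the wedge will end is not known.
- wedge: Steel wedge, 145 mm long, 30 mm tall, tapering 1:5 from 33 to 4 mm wide. Origin: centre of its wide end face (33 x 30 mm), 26.5 mm above the bench; axes as the clamp's. The wide end faces -y, 50 mm outside the base plate at the start. It slides only along +y, against friction of about 4 N, and stays where left. After 17 to 38 mm the meter is clamped and the force rises steeply.
- jaw: Aluminium jaw between wedge and meter, 70 mm long, top 47.5 mm above the bench. It moves along the clamp's +x by 1/5 of the wedge's travel. Each newton on the wedge beyond 4 N gives about 5 N of squeeze on the meter; with the hammer off, up to 20 N remains. A slow last tap (2 to 3 cm/s) of 8 to 14 N is right; over 20 N may crush it. Origin: on the clamp's x axis, 11.5 mm above the bench, 12 mm behind the gripping face.
- flow_meter: Clear acrylic flow meter with a white scale, 34 mm wide, 28 mm thick, 115 mm long, 160 g. It lies on its back on two rests between jaw and stop with a few mm of play, valve knob up, its length along the clamp's y. Origin: near the middle of its lower end face; its z axis is its length, its x axis points down.
- log_book: Blue note book, 105 x 172 x 15 mm, lying to the left of the clamp. To be left alone. Origin: centre of its underside.
- ptfe_tape: Roll of white tape, 48 mm across, 13 mm high, between the clamp and the note book. To be left alone. Origin: centre of its underside.
- union: Small metal tube fitting, 19 x 52 x 16 mm, lying to the right of the hammer, toward the instruments. To be left alone. Origin: centre of its underside.

How it is judged:
By the outcome, as a careful person would: the job done as asked, in the order asked, and still so for the second after the job is handed in, with the robot touching nothing.
It also fails if it takes over 58 s, if anything falls off the work surface, if the arm or the gripper's body presses on something with over 40 N, if the wrist force passes 120 N, or if a joint passes its speed limit or range.

## Working session

There is one attempt and no reset: what is moved stays moved. The work goes in short steps, Python scripts to look and compute and a shell command to move; the robot and the scene stay as the last step left them, time stands still between calls to the robot, and variables do not carry over. Pictures are saved under pics/ and viewed, at most 12 in all, crops included, and the job is handed in when it is done.

```bash
mkdir -p pics; ls; python3 - <<'E'
from rig import arm, optics, job
import cv2,numpy as np
s=arm.observe(); print({k:np.round(v,3).tolist() for k,v in s.items()})
for n in ("scene","side"):
    c=optics.camera(n); cv2.imwrite(f"pics/{n}0.png",c["frame"])
    print(n,np.round(c["intrinsics"],1).tolist(),c["rvec"],c["tvec"])
    for l in ("hammer","clamp","wedge","jaw","flow_meter","log_book","ptfe_tape","union"):
        r=optics.trace(l,n); print(l,[(round(x["score"],2),np.round(x["extent"]).tolist()) for x in r[:2]])
E
```

```text
pics
{'clock': 0.0, 'joint_pos': [-1.32, 0.259, 0.021, 1.334, -0.0, 1.418], 'dq': [-0.0, 0.0, -0.001, -0.0, 0.001, -0.001], 'tau': [0.0, -55.564, 34.453, 0.014, -0.0, 0.0], 'ee_pos': [0.216, -0.506, 0.404], 'ee_rot': [0.98, 0.201, -0.0, -0.001], 'ft_force': [0.819, -0.037, 0.072], 'moment': [0.026, 0.046, -0.014], 'finger_force': 0.0, 'finger_gap': 0.086}
scene [[470.3, 0.0, 314.3], [0.0, 470.3, 196.5], [0.0, 0.0, 1.0]] [ 1.91639009 -0.716738    0.41335371] [-0.36354728  0.21243689  0.858627  ]
hammer [(0.58, [386.0, 274.0, 79.0, 53.0])]
clamp [(0.71, [328.0, 215.0, 66.0, 36.0])]
wedge [(0.92, [333.0, 220.0, 53.0, 29.0])]
jaw [(0.47, [320.0, 203.0, 20.0, 12.0])]
flow_meter [(0.7, [334.0, 202.0, 29.0, 17.0])]
log_book [(0.76, [252.0, 182.0, 44.0, 27.0])]
ptfe_tape [(0.49, [256.0, 197.0, 15.0, 7.0])]
union [(0.34, [386.0, 273.0, 81.0, 46.0])]
side [[492.4, 0.0, 310.2], [0.0, 492.4, 197.2], [0.0, 0.0, 1.0]] [ 2.36942963  1.12985831 -0.33569087] [-0.30568413 -0.28816033  1.41883729]
hammer [(0.78, [216.0, 259.0, 50.0, 70.0])]
clamp [(0.62, [314.0, 215.0, 67.0, 51.0])]
wedge [(0.83, [299.0, 221.0, 43.0, 51.0])]
jaw [(0.82, [320.0, 209.0, 22.0, 27.0])]
flow_meter [(0.63, [325.0, 215.0, 26.0, 21.0])]
log_book [(0.59, [379.0, 132.0, 41.0, 40.0]), (0.49, [364.0, 156.0, 17.0, 18.0])]
ptfe_tape [(0.57, [366.0, 157.0, 20.0, 14.0])]
union [(0.69, [204.0, 318.0, 23.0, 14.0]), (0.25, [367.0, 157.0, 21.0, 11.0])]
```

```bash
python3 - <<'E'
import cv2,numpy as np
a=cv2.imread("pics/scene0.png");b=cv2.imread("pics/side0.png")
a=cv2.resize(a[150:320,220:470],None,fx=3.2,fy=3.2,interpolation=cv2.INTER_CUBIC)
b=cv2.resize(b[110:340,150:420],None,fx=2.6,fy=2.6,interpolation=cv2.INTER_CUBIC)
cv2.imwrite("pics/a.png",a);cv2.imwrite("pics/b.png",b)
E
```

```text
(no output)
```

View pics/a.png

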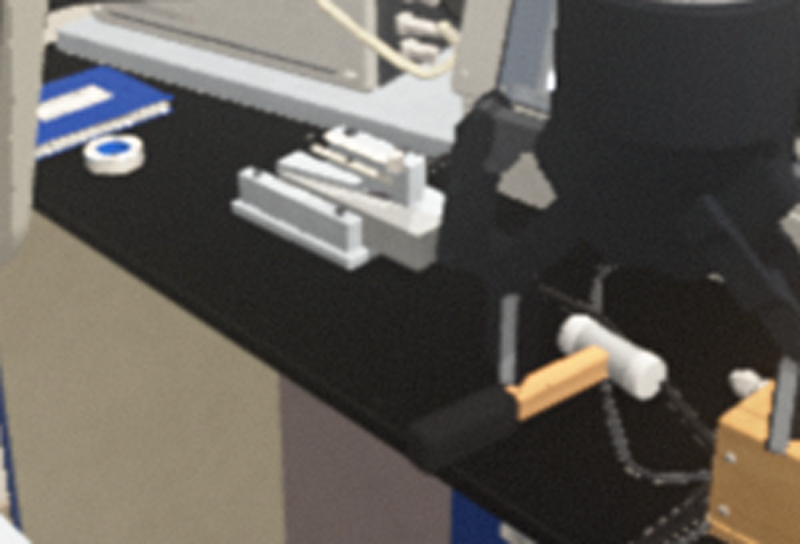

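View pics/b.png

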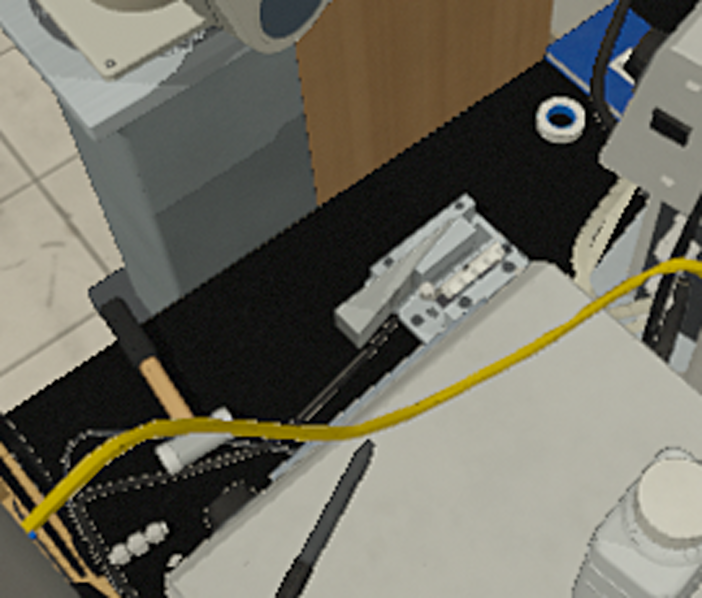

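View pics/side0.png

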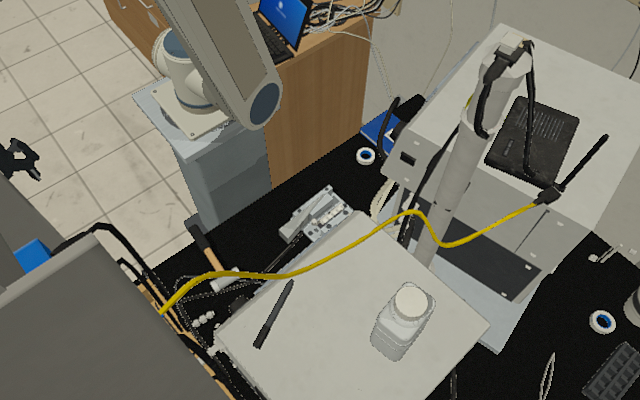

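Scene view: clamp around (330,215), hammer head about (411,261), handle end about (353,290), and the gripper covers part of it. Side view: hammer head about (224,279), wedge wide end about (285,235), a cable across the view, union at (204,318). Now I'll triangulate and take a wrist picture.

```bash
cat > h.py <<'E'
from rig import arm, optics, job
import cv2,numpy as np
from scipy.spatial.transform import Rotation as R
def ray(c,uv):
    K=np.array(c["intrinsics"]);d=np.linalg.inv(K)@np.array([*uv,1.])
    if "rvec" in c:
        M=cv2.Rodrigues(np.array(c["rvec"]))[0];return -M.T@np.ravel(c["tvec"]),M.T@d
    T=c["T"];return T[:3,3],T[:3,:3]@d
def onz(c,uv,z):
    o,d=ray(c,uv);return o+d*(z-o[2])/d[2]
def wrist():
    s=arm.observe();c=optics.camera("wrist")
    T=np.eye(4);T[:3,:3]=R.from_quat(s["ee_rot"]).as_matrix();T[:3,3]=s["ee_pos"]
    c["T"]=T@np.array(c["tool_from_camera"]);return c
def proj(c,P):
    P=np.atleast_2d(P);T=np.linalg.inv(c["T"]);p=(T[:3,:3]@P.T).T+T[:3,3];q=(np.array(c["intrinsics"])@p.T).T
    return q[:,:2]/q[:,2:]
E
python3 - <<'E'
from h import *
np.set_printoptions(precision=3,suppress=True)
a=optics.camera("scene");b=optics.camera("side")
for n,c,l in (("scene",a,[("head",(411.3,260.9),.014),("hend",(352.8,290.6),.014),("wedge top R",(358.4,210.9),.0415)]),
 ("side",b,[("head",(224.2,279.2),.014),("hend",(190.4,221.5),.014),("wedge topL",(279.6,228.5),.0415),("wedge topR",(290,239),.0415),("tape",(366,157),.013),("union",(202,318),.016)])):
    print(n,ray(c,(320,200))[0])
    for k,uv,z in l: print(k,onz(c,uv,z))
c=wrist();cv2.imwrite("pics/w0.png",c["frame"])
print(np.array(c["tool_from_camera"]),c["intrinsics"])
for l in ("hammer","clamp","wedge","union"):
    r=optics.trace(l,"wrist"); print(l,[(round(x["score"],2),np.round(x["extent"]).tolist()) for x in r[:2]])
E
```

```text
scene [-0.148 -0.765  0.555]
head [ 0.511 -0.265  0.014]
hend [ 0.354 -0.256  0.014]
wedge top R [ 0.55  -0.073  0.041]
side [ 0.972 -0.376  1.05 ]
head [ 0.511 -0.267  0.014]
hend [ 0.335 -0.248  0.014]
wedge topL [ 0.499 -0.1    0.042]
wedge topR [ 0.536 -0.098  0.042]
tape [0.46  0.209 0.013]
union [ 0.556 -0.354  0.016]
[[ 0.001 -0.955 -0.296  0.074]
 [ 1.     0.001  0.    -0.001]
 [ 0.    -0.296  0.955  0.03 ]
 [ 0.     0.     0.     1.   ]] [[307.687   0.    318.302]
 [  0.    307.687 199.417]
 [  0.      0.      1.   ]]
hammer []
clamp []
wedge []
union []
```

View pics/w0.png

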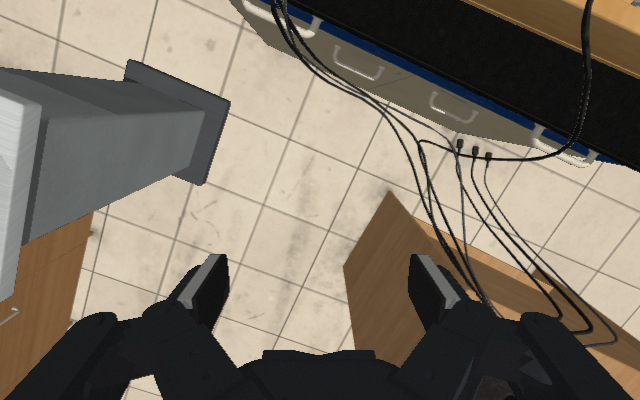

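The wrist view shows only floor and the drawers at the bench edge; the tool is off the bench. I'll check the surroundings in the full scene picture before crossing.

View pics/scene0.png

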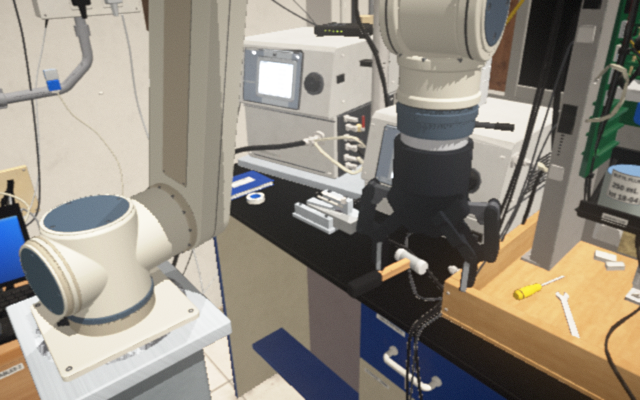

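The full scene shows the arm base at left, the low wooden tray to the right of the hammer (edge about (445,300)), and tall instruments behind. At z 0.4 the path is free.

```bash
python3 -m jog '[{"dp":[0.91,-0.58,0],"dr":[0,0,0.155],"grip":-1},{"dp":[0.91,-0.58,0],"dr":[0,0,0.155],"grip":-1},{"dp":[0.91,-0.58,0],"dr":[0,0,0.155],"grip":-1},{"dp":[0.91,-0.58,0],"dr":[0,0,0.155],"grip":-1},{"dp":[0.91,-0.58,0],"dr":[0,0,0.155],"grip":-1},{"dp":[0.91,-0.58,0],"dr":[0,0,0.155],"grip":-1},{"dp":[0.91,-0.58,0],"dr":[0,0,0.155],"grip":-1},{"dp":[0.91,-0.58,0],"dr":[0,0,0.155],"grip":-1},{"dp":[0.91,-0.58,0],"dr":[0,0,0.155],"grip":-1},{"dp":[0.91,-0.58,0],"dr":[0,0,0.155],"grip":-1},{"dp":[0.91,-0.58,0],"dr":[0,0,0.155],"grip":-1},{"dp":[0.91,-0.58,0],"dr":[0,0,0.155],"grip":-1},{"dp":[0.91,-0.58,0],"dr":[0,0,0.155],"grip":-1},{"dp":[0.91,-0.58,0],"dr":[0,0,0.155],"grip":-1}]' 50
python3 - <<'E'
from h import *
c=wrist();cv2.imwrite("pics/w1.png",c["frame"]);np.save("w1T.npy",c["T"])
for l in ("hammer","clamp","wedge","jaw","flow_meter","union"):
    r=optics.trace(l,"wrist"); print(l,[(round(x["score"],2),np.round(x["extent"]).tolist()) for x in r[:2]])
E
```

```text
clock: 2.42
ee_pos: [0.4595, -0.1495, 0.4046]
ee_rot: [0.999, -0.041, -0.0, 0.0]
ft_force: [-0.7, 0.0, -0.5]
finger_gap: 0.0855
finger_force: 0.0
hammer [(0.94, [417.0, 177.0, 68.0, 143.0])]
clamp [(0.7, [187.0, 116.0, 170.0, 127.0])]
wedge [(0.71, [210.0, 139.0, 130.0, 47.0])]
jaw [(0.64, [168.0, 146.0, 75.0, 38.0])]
flow_meter [(0.96, [155.0, 111.0, 92.0, 33.0])]
union [(0.64, [495.0, 71.0, 55.0, 22.0])]
```

View pics/w1.png

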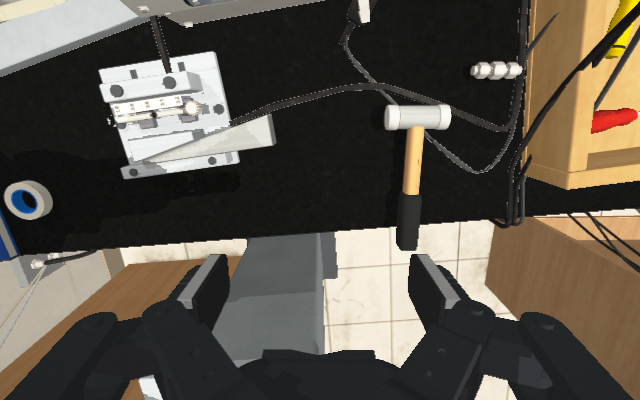

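Wrist view: hammer head (385–450,117), handle down to (408,248) at the bench edge; clamp base (100–240, 52–178); wedge wide end at about (273,130); union (495,71), tape (28,200). I'll take a zoom for exact corners.

```bash
python3 - <<'E'
from h import *
a=cv2.imread("pics/w1.png")[40:250,90:460]
x=cv2.resize(a[0:145,0:200],None,fx=4,fy=4,interpolation=cv2.INTER_CUBIC)
cv2.imwrite("pics/w1z.png",x[:,:800])
c=wrist()
np.set_printoptions(precision=4,suppress=True)
m=optics.trace("hammer","wrist")[0]["mask"]
ys,xs=np.nonzero(m)
for r in (112,117,122,140,150,160,170,180,205,220,235):
    q=xs[ys==r]
    if len(q): L=onz(c,(q.min()-.0,r),.016);Rr=onz(c,(q.max()+1,r),.016);print(r,q.min(),q.max(),L[:2],Rr[:2],(L+Rr)[:2]/2)
print("bot",ys.max(),"top",ys.min(), onz(c,(408,ys.max()+1),.014),onz(c,(418,ys.min()),.014))
E
```

```text
112 384 451 [ 0.5188 -0.229 ] [ 0.5124 -0.305 ] [ 0.5156 -0.267 ]
117 384 450 [ 0.5133 -0.2289] [ 0.507  -0.3041] [ 0.5102 -0.2665]
122 383 449 [ 0.5079 -0.2276] [ 0.5016 -0.3032] [ 0.5048 -0.2654]
140 405 422 [ 0.4857 -0.2524] [ 0.4839 -0.2731] [ 0.4848 -0.2628]
150 404 421 [ 0.4742 -0.2513] [ 0.4725 -0.2721] [ 0.4734 -0.2617]
160 404 420 [ 0.4625 -0.2513] [ 0.4608 -0.2711] [ 0.4617 -0.2612]
170 404 419 [ 0.4505 -0.2512] [ 0.4489 -0.2701] [ 0.4497 -0.2607]
180 403 419 [ 0.4384 -0.25  ] [ 0.4367 -0.2703] [ 0.4376 -0.2602]
205 398 420 [ 0.4073 -0.2438] [ 0.4049 -0.272 ] [ 0.4061 -0.2579]
220 397 420 [ 0.3877 -0.2425] [ 0.3852 -0.2723] [ 0.3864 -0.2574]
235 395 418 [ 0.3675 -0.2398] [ 0.365  -0.2701] [ 0.3663 -0.2549]
bot 251 top 103 [ 0.3412 -0.2568  0.014 ] [ 0.5252 -0.2675  0.014 ]
```

View pics/w1z.png

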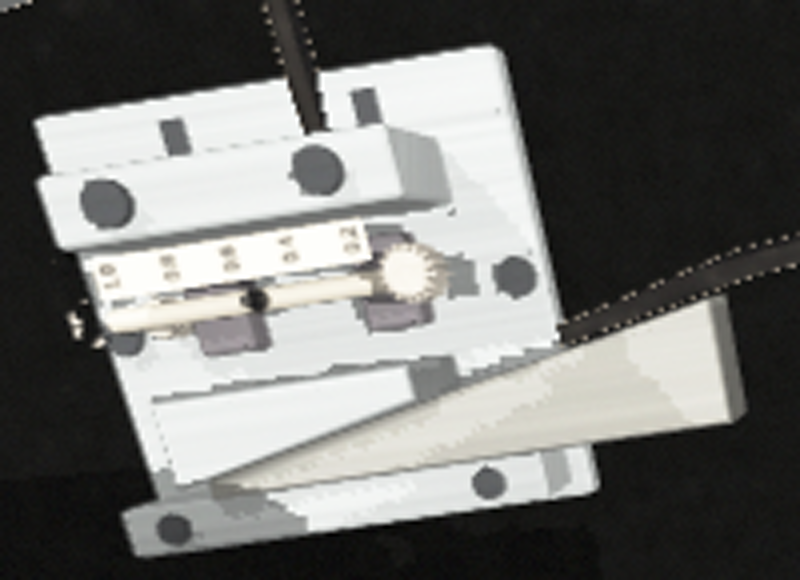

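Zoom: wedge wide-end top edge runs (269.5,115)–(273.8,145.5); plate right edge (215,52)–(239,162). Hammer head centre from three cameras agrees at (0.511,-0.266), yaw about -4.5°, and the tool is already at that yaw. Next I grasp the neck and work out the clamp pose.

```bash
python3 - <<'E'
from h import *
np.set_printoptions(precision=4,suppress=True)
c=dict(intrinsics=optics.camera("wrist")["intrinsics"],T=np.load("w1T.npy"))
f=lambda u,v,z:onz(c,(u/4+90,v/4+40),z)
for n,u,v,z in [("wA",718,300,.0415),("wB",735,422,.0415),("baseR far",500,48,.01),("baseR near",597,490,.01),("baseL far",37,120,.01),
 ("railL in",122,512,.036),("railL out",140,557,.036),("rail R out",575,492,.036),("wedge rail edge",270,492,.0415),("wedge tip",215,487,.0415),("stopL far",40,178,.048),("stopR far",388,126,.048),("stopL near",62,248,.048),("stopR near",402,205,.048)]: print(n,f(u,v,z)[:2])
E
python3 -m jog '[{"dp":[0.039,0.279,0.38],"dr":[0,0,0],"grip":-1},{"dp":[0.039,0.279,0.38],"dr":[0,0,0],"grip":-1},{"dp":[0.039,0.279,0.38],"dr":[0,0,0],"grip":-1},{"dp":[0.039,0.279,0.38],"dr":[0,0,0],"grip":-1},{"dp":[0.039,0.279,0.38],"dr":[0,0,0],"grip":-1},{"dp":[0.039,0.279,0.38],"dr":[0,0,0],"grip":-1},{"dp":[0.039,0.279,0.44],"dr":[0,0,0],"grip":-1},{"dp":[0.039,0.279,0.50],"dr":[0,0,0],"grip":-1},{"dp":[0.039,0.279,0.54],"dr":[0,0,0],"grip":-1},{"dp":[0.039,0.279,0.57],"dr":[0,0,0],"grip":-1},{"dp":[0.039,0.279,0.57],"dr":[0,0,0],"grip":-1},{"dp":[0.039,0.279,0.57],"dr":[0,0,0],"grip":-1}]' 50
python3 - <<'E'
from h import *
c=wrist();cv2.imwrite("pics/w2.png",c["frame"]);np.save("w2T.npy",c["T"])
r=optics.trace("hammer","wrist");print([(round(x["score"],2),np.round(x["extent"]).tolist()) for x in r[:2]])
E
```

```text
wA [ 0.5267 -0.1039]
wB [ 0.4949 -0.1044]
baseR far [ 0.5961 -0.0488]
baseR near [ 0.4746 -0.0559]
baseL far [0.5886 0.0811]
railL in [0.4835 0.0701]
railL out [0.4704 0.0686]
rail R out [ 0.4787 -0.0569]
wedge rail edge [0.4864 0.0246]
wedge tip [0.489  0.0393]
stopL far [0.5697 0.0596]
stopR far [ 0.5745 -0.0293]
stopL near [0.553  0.0588]
stopR near [ 0.5561 -0.029 ]
clock: 3.92
ee_pos: [0.4662, -0.2615, 0.1774]
ee_rot: [0.999, -0.041, -0.0, -0.0]
ft_force: [0.7, 0.1, 1.1]
finger_gap: 0.0855
finger_force: 0.0
[(0.83, [317.0, 250.0, 172.0, 213.0])]
```

View pics/w2.png

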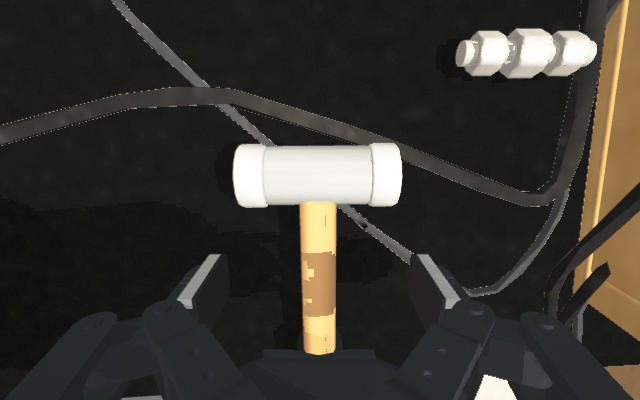

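Tool is centred over the neck (handle at column 318, head (235–402,175)), aligned. Closing at 50 N and lifting a little.

```bash
python3 -m jog '[{"dp":[0,0,0],"dr":[0,0,0],"grip":1},{"dp":[0,0,0],"dr":[0,0,0],"grip":1},{"dp":[0,0,0],"dr":[0,0,0],"grip":1},{"dp":[0,0,0],"dr":[0,0,0],"grip":1},{"dp":[0,0,0],"dr":[0,0,0],"grip":1},{"dp":[0,0,0],"dr":[0,0,0],"grip":1},{"dp":[0,0,0],"dr":[0,0,0],"grip":1},{"dp":[0,0,0],"dr":[0,0,0],"grip":1}]' 50
python3 -m jog '[{"dp":[0,0,-0.05],"dr":[0,0,0],"grip":1},{"dp":[0,0,-0.125],"dr":[0,0,0],"grip":1},{"dp":[0,0,-0.125],"dr":[0,0,0],"grip":1},{"dp":[0,0,-0.125],"dr":[0,0,0],"grip":1}]' 50
python3 - <<'E'
from h import *
np.set_printoptions(precision=4,suppress=True)
c=wrist();cv2.imwrite("pics/w3.png",c["frame"])
T=np.load("w2T.npy");c0=dict(c);c0["T"]=T
print("head w2",onz(c0,(318,175),.016), onz(c0,(318,145),.02),onz(c0,(318,206),.02))
m=optics.trace("hammer","wrist")[0]["mask"];ys,xs=np.nonzero(m)
for r in range(ys.min(),ys.max(),15):
    q=xs[ys==r];print(r,q.min(),q.max())
s=arm.observe();print(s["ee_pos"],s["ft_force"],s["moment"],s["finger_gap"],s["finger_force"])
E
```

```text
clock: 4.68
ee_pos: [0.466, -0.262, 0.177]
ee_rot: [0.999, -0.042, 0.0, 0.0]
ft_force: [-0.8, 0.7, 4.3]
finger_gap: 0.0151
finger_force: 49.2
clock: 5.02
ee_pos: [0.4662, -0.2621, 0.2275]
ee_rot: [0.999, -0.042, 0.001, 0.001]
ft_force: [-0.5, -0.7, -3.6]
finger_gap: 0.0148
finger_force: 49.5
head w2 [ 0.5107 -0.265   0.016 ] [ 0.5242 -0.2662  0.02  ] [ 0.4979 -0.264   0.02  ]
143 243 395
158 235 401
173 233 402
188 235 401
203 239 396
218 300 336
233 301 336
248 301 336
263 303 334
278 303 334
293 303 334
308 303 335
323 303 336
338 298 340
353 310 328
[ 0.4656 -0.2617  0.2258] [ 0.237   0.0334 -2.7307] [ 0.0304  0.0344 -0.0124] 0.014947680709146321 49.51080143451691
```

View pics/w3.png

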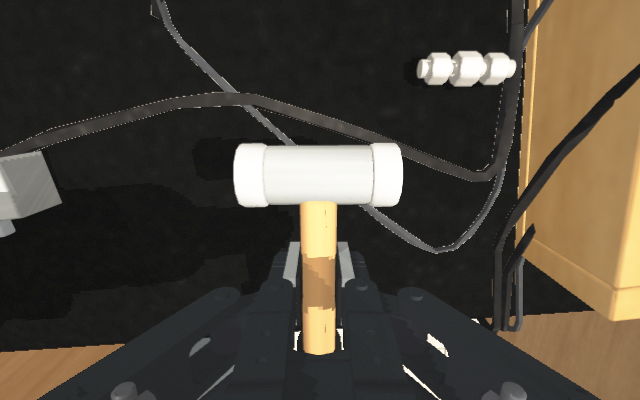

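Hammer held straight (head 235–402 at row 175, as before the lift); wedge end at left edge (60,200). Go to 20 mm before the wedge, rotated +8° to the clamp's yaw (~+3.3°).

```bash
python3 -m jog '[{"dp":[-0.013,-0.253,0],"dr":[0,0,-0.0448],"grip":1},{"dp":[-0.013,-0.253,0],"dr":[0,0,-0.0448],"grip":1},{"dp":[-0.013,-0.253,0],"dr":[0,0,-0.0448],"grip":1},{"dp":[-0.013,-0.253,0.0],"dr":[0,0,-0.0448],"grip":1},{"dp":[-0.013,-0.253,0.05],"dr":[0,0,-0.0448],"grip":1},{"dp":[-0.013,-0.253,0.094],"dr":[0,0,-0.0448],"grip":1},{"dp":[-0.013,-0.253,0.094],"dr":[0,0,-0.0448],"grip":1},{"dp":[-0.013,-0.253,0.094],"dr":[0,0,-0.0448],"grip":1},{"dp":[-0.013,-0.253,0.094],"dr":[0,0,-0.0448],"grip":1}]' 50
python3 - <<'E'
from h import *
np.set_printoptions(precision=4,suppress=True)
c=wrist();cv2.imwrite("pics/w4.png",c["frame"]);np.save("w4T.npy",c["T"])
s=arm.observe();print(s["ee_pos"],R.from_quat(s["ee_rot"]).as_matrix()[:,0],s["ft_force"],s["moment"])
E
```

```text
clock: 5.87
ee_pos: [0.4693, -0.161, 0.1891]
ee_rot: [1.0, 0.029, -0.0, -0.0]
ft_force: [-0.6, -0.7, -3.2]
finger_gap: 0.0148
finger_force: 49.7
[ 0.4694 -0.1611  0.1895] [0.9984 0.0572 0.0003] [ 0.8722 -0.5603 -2.0211] [-0.0511  0.0825  0.0252]
```

View pics/w4.png

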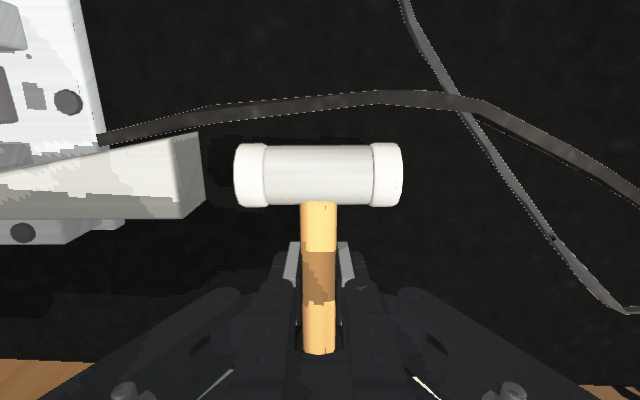

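The wedge's rail-side edge is horizontal at row 219, parallel to the hammer's head; wide end at columns 170–205, head face at 234. Checking the lateral offset and gap.

```bash
python3 - <<'E'
from h import *
np.set_printoptions(precision=4,suppress=True)
c=dict(intrinsics=optics.camera("wrist")["intrinsics"],T=np.load("w4T.npy"))
ex=np.array([.9984,.0572]);ey=np.array([-.0572,.9984]);o=np.array([.4694,-.1611])
for uv,z in [((183,218.5),.0415),((171,138),.0415),((198,132),.0115),((205,197),.0115),((234,175),.0265),((318,175),.0265),((402,175),.0265)]:
    p=onz(c,uv,z)[:2]-o;print(uv,z,p@ex,p@ey)
E
```

```text
(183, 218.5) 0.0415 0.02942089589696893 0.05558072932553176
(171, 138) 0.0415 0.061820853568520864 0.05590898848704216
(198, 132) 0.0115 0.06147177124110778 0.05698823898884334
(205, 197) 0.0115 0.029530682493699785 0.05715422320243653
(234, 175) 0.0265 0.044201861407207776 0.03750592024687476
(318, 175) 0.0265 0.044238647816470626 0.0005026537501828432
(402, 175) 0.0265 0.044275423920044896 -0.036490246305530084
```

Lateral offset 1.3 mm, gap about 20 mm. First light tap, then draw off.

```bash
python3 -m jog '[{"dp":[0,-0.02,0],"dr":[0,0,0],"grip":1},{"dp":[0,-0.037,0],"dr":[0,0,0],"grip":1},{"dp":[0,-0.043,0],"dr":[0,0,0],"grip":1},{"dp":[0,-0.049,0],"dr":[0,0,0],"grip":1},{"dp":[0,-0.055,0],"dr":[0,0,0],"grip":1},{"dp":[0,-0.061,0],"dr":[0,0,0],"grip":1},{"dp":[0,-0.067,0],"dr":[0,0,0],"grip":1},{"dp":[0,-0.067,0],"dr":[0,0,0],"grip":1}]' 50
python3 -m jog '[{"dp":[0,0.012,0],"dr":[0,0,0],"grip":1},{"dp":[0,0.03,0],"dr":[0,0,0],"grip":1},{"dp":[0,0.03,0],"dr":[0,0,0],"grip":1},{"dp":[0,0.03,0],"dr":[0,0,0],"grip":1}]' 50
python3 - <<'E'
from h import *
c=wrist();cv2.imwrite("pics/w5.png",c["frame"]);f=c["frame"]
s=arm.observe();print(s["ee_pos"],s["ft_force"])
for r in(180,190): print(f[r,140:245,:].mean(1).astype(int).tolist())
E
```

```text
clock: 6.63
ee_pos: [0.4677, -0.1337, 0.1892]
ee_rot: [1.0, 0.029, 0.0, 0.0]
ft_force: [-0.8, -2.9, -1.6]
finger_gap: 0.0147
finger_force: 50.0
clock: 6.97
ee_pos: [0.4683, -0.1464, 0.1889]
ee_rot: [1.0, 0.028, -0.0, -0.0]
ft_force: [-0.1, -0.1, -3.9]
finger_gap: 0.0152
finger_force: 49.9
[ 0.4682546  -0.1461459   0.18892797] [ 0.04942395 -0.69619293 -3.28473815]
[221, 221, 221, 221, 222, 221, 221, 221, 221, 221, 222, 221, 220, 221, 221, 221, 224, 235, 235, 234, 234, 235, 235, 235, 235, 235, 235, 235, 235, 235, 235, 235, 236, 235, 235, 235, 236, 235, 235, 235, 235, 235, 235, 236, 236, 236, 236, 235, 236, 236, 235, 235, 235, 235, 236, 232, 218, 201, 179, 152, 129, 123, 113, 113, 113, 112, 114, 116, 115, 114, 112, 111, 111, 111, 110, 109, 113, 112, 109, 113, 111, 105, 79, 15, 13, 14, 12, 13, 18, 15, 13, 15, 16, 134, 247, 249, 250, 251, 251, 251, 252, 252, 252, 252, 252]
[219, 219, 219, 219, 219, 219, 219, 219, 219, 219, 218, 219, 219, 219, 219, 219, 219, 219, 220, 219, 219, 219, 219, 219, 219, 219, 220, 220, 220, 223, 233, 234, 234, 234, 234, 234, 234, 234, 234, 234, 233, 234, 234, 233, 234, 234, 234, 234, 233, 234, 234, 234, 234, 234, 234, 233, 232, 220, 203, 178, 151, 127, 121, 120, 113, 115, 113, 112, 110, 110, 110, 110, 108, 111, 112, 109, 111, 113, 111, 112, 113, 115, 111, 82, 27, 24, 26, 24, 25, 24, 24, 23, 25, 26, 86, 196, 242, 245, 247, 247, 247, 248, 248, 248, 248]
```

```bash
cat > m.py <<'E'
from h import *
c=wrist();g=c["frame"].mean(2)[183:188].mean(0);s=arm.observe()
i=[k for k in range(120,240) if g[k]>165>=g[k+1]][0];u=i+(g[i]-165)/(g[i]-g[i+1])
ey=np.array([-.0572,.9984]);o=np.array([.4694,-.1611])
print("edge col %.1f wedge s=%.1f mm tool s=%.1f mm"%(u,1e3*(onz(c,(u,185.5),.0415)[:2]-o)@ey,1e3*(s["ee_pos"][:2]-o)@ey))
E
python3 m.py
python3 -m jog '[{"dp":[0,-0.015,0],"dr":[0,0,0],"grip":1},{"dp":[0,-0.023,0],"dr":[0,0,0],"grip":1},{"dp":[0,-0.029,0],"dr":[0,0,0],"grip":1},{"dp":[0,-0.035,0],"dr":[0,0,0],"grip":1},{"dp":[0,-0.041,0],"dr":[0,0,0],"grip":1},{"dp":[0,-0.047,0],"dr":[0,0,0],"grip":1},{"dp":[0,-0.047,0],"dr":[0,0,0],"grip":1}]' 50
python3 -m jog '[{"dp":[0,0.012,0],"dr":[0,0,0],"grip":1},{"dp":[0,0.03,0],"dr":[0,0,0],"grip":1},{"dp":[0,0.03,0],"dr":[0,0,0],"grip":1},{"dp":[0,0.03,0],"dr":[0,0,0],"grip":1}]' 50
python3 m.py
```

```text
edge col 199.6 wedge s=62.1 mm tool s=15.2 mm
clock: 7.65
ee_pos: [0.4672, -0.1268, 0.1891]
ee_rot: [1.0, 0.029, 0.0, 0.0]
ft_force: [0.2, -1.8, -3.1]
finger_gap: 0.0148
finger_force: 49.8
clock: 7.98
ee_pos: [0.468, -0.1396, 0.189]
ee_rot: [1.0, 0.028, 0.0, -0.0]
ft_force: [-0.3, -0.0, -2.0]
finger_gap: 0.0151
finger_force: 49.9
edge col 198.3 wedge s=69.1 mm tool s=21.8 mm
```

Wedge has advanced 13 mm. Smaller taps from here, reading the force at each one's deepest point.

```bash
python3 -m jog '[{"dp":[0,-0.015,0],"dr":[0,0,0],"grip":1},{"dp":[0,-0.024,0],"dr":[0,0,0],"grip":1},{"dp":[0,-0.029,0],"dr":[0,0,0],"grip":1},{"dp":[0,-0.034,0],"dr":[0,0,0],"grip":1},{"dp":[0,-0.039,0],"dr":[0,0,0],"grip":1},{"dp":[0,-0.039,0],"dr":[0,0,0],"grip":1}]' 50
python3 -m jog '[{"dp":[0,0.012,0],"dr":[0,0,0],"grip":1},{"dp":[0,0.029,0],"dr":[0,0,0],"grip":1},{"dp":[0,0.029,0],"dr":[0,0,0],"grip":1},{"dp":[0,0.029,0],"dr":[0,0,0],"grip":1}]' 50
python3 m.py
```

```text
clock: 8.53
ee_pos: [0.467, -0.1233, 0.1892]
ee_rot: [1.0, 0.029, -0.0, 0.0]
ft_force: [-0.6, -2.5, -2.8]
finger_gap: 0.015
finger_force: 49.8
clock: 8.87
ee_pos: [0.4678, -0.1356, 0.189]
ee_rot: [1.0, 0.028, 0.0, -0.0]
ft_force: [0.6, -0.1, -3.4]
finger_gap: 0.0151
finger_force: 49.9
edge col 199.7 wedge s=72.6 mm tool s=25.8 mm
```

```bash
python3 -m jog '[{"dp":[0,-0.014,0],"dr":[0,0,0],"grip":1},{"dp":[0,-0.019,0],"dr":[0,0,0],"grip":1},{"dp":[0,-0.024,0],"dr":[0,0,0],"grip":1},{"dp":[0,-0.029,0],"dr":[0,0,0],"grip":1},{"dp":[0,-0.034,0],"dr":[0,0,0],"grip":1},{"dp":[0,-0.034,0],"dr":[0,0,0],"grip":1}]' 50
python3 -m jog '[{"dp":[0,0.012,0],"dr":[0,0,0],"grip":1},{"dp":[0,0.029,0],"dr":[0,0,0],"grip":1},{"dp":[0,0.029,0],"dr":[0,0,0],"grip":1},{"dp":[0,0.029,0],"dr":[0,0,0],"grip":1}]' 50
python3 m.py
```

```text
clock: 9.42
ee_pos: [0.4669, -0.1213, 0.1891]
ee_rot: [1.0, 0.029, -0.0, 0.0]
ft_force: [-0.2, -2.3, -3.7]
finger_gap: 0.0149
finger_force: 49.8
clock: 9.75
ee_pos: [0.4676, -0.1336, 0.189]
ee_rot: [1.0, 0.028, 0.0, -0.0]
ft_force: [-0.3, -0.4, -2.6]
finger_gap: 0.015
finger_force: 49.9
edge col 199.7 wedge s=74.6 mm tool s=27.8 mm
```

```bash
python3 -m jog '[{"dp":[0,-0.014,0],"dr":[0,0,0],"grip":1},{"dp":[0,-0.019,0],"dr":[0,0,0],"grip":1},{"dp":[0,-0.024,0],"dr":[0,0,0],"grip":1},{"dp":[0,-0.029,0],"dr":[0,0,0],"grip":1},{"dp":[0,-0.034,0],"dr":[0,0,0],"grip":1},{"dp":[0,-0.034,0],"dr":[0,0,0],"grip":1}]' 50
python3 -m jog '[{"dp":[0,0.012,0],"dr":[0,0,0],"grip":1},{"dp":[0,0.029,0],"dr":[0,0,0],"grip":1},{"dp":[0,0.029,0],"dr":[0,0,0],"grip":1},{"dp":[0,0.029,0],"dr":[0,0,0],"grip":1}]' 50
python3 m.py
```

```text
clock: 10.3
ee_pos: [0.4668, -0.1193, 0.1891]
ee_rot: [1.0, 0.029, -0.0, 0.0]
ft_force: [-0.6, -2.0, -2.5]
finger_gap: 0.0148
finger_force: 49.8
clock: 10.63
ee_pos: [0.4675, -0.1316, 0.189]
ee_rot: [1.0, 0.028, 0.0, -0.0]
ft_force: [-0.6, 0.2, -2.9]
finger_gap: 0.0152
finger_force: 49.9
edge col 199.2 wedge s=76.8 mm tool s=29.8 mm
```

```bash
python3 -m jog '[{"dp":[0,-0.014,0],"dr":[0,0,0],"grip":1},{"dp":[0,-0.019,0],"dr":[0,0,0],"grip":1},{"dp":[0,-0.024,0],"dr":[0,0,0],"grip":1},{"dp":[0,-0.029,0],"dr":[0,0,0],"grip":1},{"dp":[0,-0.034,0],"dr":[0,0,0],"grip":1},{"dp":[0,-0.034,0],"dr":[0,0,0],"grip":1}]' 50
python3 -m jog '[{"dp":[0,0.012,0],"dr":[0,0,0],"grip":1},{"dp":[0,0.029,0],"dr":[0,0,0],"grip":1},{"dp":[0,0.029,0],"dr":[0,0,0],"grip":1},{"dp":[0,0.029,0],"dr":[0,0,0],"grip":1}]' 50
python3 m.py
```

```text
clock: 11.18
ee_pos: [0.4666, -0.1173, 0.1891]
ee_rot: [1.0, 0.029, -0.0, 0.0]
ft_force: [-0.2, -2.5, -3.4]
finger_gap: 0.0152
finger_force: 49.8
clock: 11.52
ee_pos: [0.4674, -0.1296, 0.189]
ee_rot: [1.0, 0.028, 0.0, -0.0]
ft_force: [-0.2, -0.2, -2.3]
finger_gap: 0.015
finger_force: 49.9
edge col 199.0 wedge s=78.8 mm tool s=31.8 mm
```

```bash
python3 -m jog '[{"dp":[0,-0.014,0],"dr":[0,0,0],"grip":1},{"dp":[0,-0.019,0],"dr":[0,0,0],"grip":1},{"dp":[0,-0.024,0],"dr":[0,0,0],"grip":1},{"dp":[0,-0.029,0],"dr":[0,0,0],"grip":1},{"dp":[0,-0.034,0],"dr":[0,0,0],"grip":1},{"dp":[0,-0.034,0],"dr":[0,0,0],"grip":1}]' 50
python3 -m jog '[{"dp":[0,0.012,0],"dr":[0,0,0],"grip":1},{"dp":[0,0.029,0],"dr":[0,0,0],"grip":1},{"dp":[0,0.029,0],"dr":[0,0,0],"grip":1},{"dp":[0,0.029,0],"dr":[0,0,0],"grip":1}]' 50
python3 m.py
```

```text
clock: 12.07
ee_pos: [0.4665, -0.1153, 0.1891]
ee_rot: [1.0, 0.029, -0.0, 0.0]
ft_force: [-0.5, -2.8, -3.0]
finger_gap: 0.0152
finger_force: 49.8
clock: 12.4
ee_pos: [0.4673, -0.1276, 0.189]
ee_rot: [1.0, 0.028, 0.0, -0.0]
ft_force: [-0.5, 0.2, -2.7]
finger_gap: 0.0151
finger_force: 49.9
edge col 199.0 wedge s=80.8 mm tool s=33.8 mm
```

```bash
python3 -m jog '[{"dp":[0,-0.014,0],"dr":[0,0,0],"grip":1},{"dp":[0,-0.019,0],"dr":[0,0,0],"grip":1},{"dp":[0,-0.024,0],"dr":[0,0,0],"grip":1},{"dp":[0,-0.029,0],"dr":[0,0,0],"grip":1},{"dp":[0,-0.034,0],"dr":[0,0,0],"grip":1},{"dp":[0,-0.034,0],"dr":[0,0,0],"grip":1}]' 50
python3 -m jog '[{"dp":[0,0.012,0],"dr":[0,0,0],"grip":1},{"dp":[0,0.029,0],"dr":[0,0,0],"grip":1},{"dp":[0,0.029,0],"dr":[0,0,0],"grip":1},{"dp":[0,0.029,0],"dr":[0,0,0],"grip":1}]' 50
python3 m.py
```

```text
clock: 12.95
ee_pos: [0.4664, -0.1133, 0.1891]
ee_rot: [1.0, 0.029, -0.0, 0.0]
ft_force: [-0.3, -2.9, -3.9]
finger_gap: 0.0149
finger_force: 49.8
clock: 13.28
ee_pos: [0.4672, -0.1256, 0.189]
ee_rot: [1.0, 0.028, 0.0, -0.0]
ft_force: [0.2, -0.1, -3.0]
finger_gap: 0.0149
finger_force: 49.9
edge col 199.0 wedge s=82.9 mm tool s=35.8 mm
```

```bash
python3 -m jog '[{"dp":[0,-0.014,0],"dr":[0,0,0],"grip":1},{"dp":[0,-0.019,0],"dr":[0,0,0],"grip":1},{"dp":[0,-0.024,0],"dr":[0,0,0],"grip":1},{"dp":[0,-0.029,0],"dr":[0,0,0],"grip":1},{"dp":[0,-0.034,0],"dr":[0,0,0],"grip":1},{"dp":[0,-0.034,0],"dr":[0,0,0],"grip":1}]' 50
python3 m.py
```

```text
clock: 13.83
ee_pos: [0.4663, -0.1115, 0.1892]
ee_rot: [1.0, 0.029, -0.0, 0.001]
ft_force: [-0.7, -3.9, -4.2]
finger_gap: 0.015
finger_force: 49.8
edge col 229.8 wedge s=84.7 mm tool s=49.7 mm
```

Force starting to rise (3.9 N). Draw off, then 1 mm steps.

```bash
python3 -m jog '[{"dp":[0,0.012,0],"dr":[0,0,0],"grip":1},{"dp":[0,0.029,0],"dr":[0,0,0],"grip":1},{"dp":[0,0.029,0],"dr":[0,0,0],"grip":1},{"dp":[0,0.029,0],"dr":[0,0,0],"grip":1}]' 50
python3 m.py
python3 -m jog '[{"dp":[0,-0.0115,0],"dr":[0,0,0],"grip":1},{"dp":[0,-0.0165,0],"dr":[0,0,0],"grip":1},{"dp":[0,-0.0215,0],"dr":[0,0,0],"grip":1},{"dp":[0,-0.0265,0],"dr":[0,0,0],"grip":1},{"dp":[0,-0.0315,0],"dr":[0,0,0],"grip":1},{"dp":[0,-0.0315,0],"dr":[0,0,0],"grip":1}]' 50
python3 -m jog '[{"dp":[0,0.012,0],"dr":[0,0,0],"grip":1},{"dp":[0,0.029,0],"dr":[0,0,0],"grip":1},{"dp":[0,0.029,0],"dr":[0,0,0],"grip":1},{"dp":[0,0.029,0],"dr":[0,0,0],"grip":1}]' 50
python3 m.py
```

```text
clock: 14.22
ee_pos: [0.4671, -0.1236, 0.189]
ee_rot: [1.0, 0.028, 0.0, -0.0]
ft_force: [-0.2, -0.0, -2.9]
finger_gap: 0.015
finger_force: 49.9
edge col 200.1 wedge s=84.5 mm tool s=37.8 mm
clock: 14.77
ee_pos: [0.4663, -0.1108, 0.1892]
ee_rot: [1.0, 0.028, -0.0, 0.001]
ft_force: [-0.8, -6.6, -4.2]
finger_gap: 0.015
finger_force: 49.8
clock: 15.1
ee_pos: [0.467, -0.1225, 0.1891]
ee_rot: [1.0, 0.028, 0.0, -0.0]
ft_force: [0.1, -0.2, -2.6]
finger_gap: 0.0148
finger_force: 50.0
edge col 202.9 wedge s=84.4 mm tool s=38.9 mm
```

Wedge has stopped advancing (84.5 → 84.4) with 6.6 N. One slow tap 1 mm deeper should give about 10 N.

```bash
python3 -m jog '[{"dp":[0,-0.0115,0],"dr":[0,0,0],"grip":1},{"dp":[0,-0.0165,0],"dr":[0,0,0],"grip":1},{"dp":[0,-0.0215,0],"dr":[0,0,0],"grip":1},{"dp":[0,-0.0265,0],"dr":[0,0,0],"grip":1},{"dp":[0,-0.0315,0],"dr":[0,0,0],"grip":1},{"dp":[0,-0.0315,0],"dr":[0,0,0],"grip":1}]' 50
python3 -m jog '[{"dp":[0,0.012,0],"dr":[0,0,0],"grip":1},{"dp":[0,0.029,0],"dr":[0,0,0],"grip":1},{"dp":[0,0.029,0],"dr":[0,0,0],"grip":1},{"dp":[0,0.029,0],"dr":[0,0,0],"grip":1}]' 50
python3 m.py
```

```text
clock: 15.65
ee_pos: [0.4662, -0.1102, 0.1892]
ee_rot: [1.0, 0.028, -0.0, 0.002]
ft_force: [-2.6, -9.7, -4.0]
finger_gap: 0.0148
finger_force: 49.9
clock: 15.98
ee_pos: [0.4669, -0.1213, 0.189]
ee_rot: [1.0, 0.029, 0.0, -0.0]
ft_force: [0.8, 0.6, -3.2]
finger_gap: 0.0151
finger_force: 50.1
edge col 205.8 wedge s=84.5 mm tool s=40.0 mm
```

Final slow tap gave 9.7 N and the wedge no longer moves. Laying the hammer down well clear of the clamp.

```bash
python3 -m jog '[{"dp":[0,0.06,0],"dr":[0,0,0],"grip":1},{"dp":[0.01,0.14,-0.05],"dr":[0,0,0],"grip":1},{"dp":[0.026,0.24,-0.05],"dr":[0,0,0.0448],"grip":1},{"dp":[0.026,0.344,-0.05],"dr":[0,0,0.0448],"grip":1},{"dp":[0.026,0.344,-0.05],"dr":[0,0,0.0448],"grip":1},{"dp":[0.026,0.344,-0.02],"dr":[0,0,0.0448],"grip":1},{"dp":[0.026,0.344,0.0],"dr":[0,0,0.0448],"grip":1},{"dp":[0.026,0.344,0.015],"dr":[0,0,0.0448],"grip":1},{"dp":[0.026,0.344,0.024],"dr":[0,0,0.0448],"grip":1},{"dp":[0.026,0.344,0.028],"dr":[0,0,0.0448],"grip":1},{"dp":[0.026,0.344,0.030],"dr":[0,0,0.0448],"grip":1},{"dp":[0.026,0.344,0.030],"dr":[0,0,0.0448],"grip":1},{"dp":[0.026,0.344,0.030],"dr":[0,0,0.0448],"grip":1}]' 50
```

```text
clock: 17.12
ee_pos: [0.4854, -0.2577, 0.1774]
ee_rot: [0.999, -0.041, 0.0, 0.0]
ft_force: [-0.1, -0.2, -2.6]
finger_gap: 0.0149
finger_force: 50.4
```

```bash
python3 -m jog '[{"dp":[0,0,0.0015],"dr":[0,0,0],"grip":1},{"dp":[0,0,0.0015],"dr":[0,0,0],"grip":1},{"dp":[0,0,0.0015],"dr":[0,0,0],"grip":-1},{"dp":[0,0,0.0015],"dr":[0,0,0],"grip":-1},{"dp":[0,0,0.0015],"dr":[0,0,0],"grip":-1},{"dp":[0,0,0.0015],"dr":[0,0,0],"grip":-1},{"dp":[0,0,0.0015],"dr":[0,0,0],"grip":-1},{"dp":[0,0,0.0015],"dr":[0,0,0],"grip":-1},{"dp":[0,0,0.0015],"dr":[0,0,0],"grip":-1},{"dp":[0,0,0.0015],"dr":[0,0,0],"grip":-1}]'
python3 -m jog '[{"dp":[0,0,-0.05],"dr":[0,0,0],"grip":-1},{"dp":[0,0,-0.15],"dr":[0,0,0],"grip":-1},{"dp":[-0.06,0,-0.55],"dr":[0,0,0],"grip":-1},{"dp":[-0.06,0,-0.55],"dr":[0,0,0],"grip":-1},{"dp":[-0.06,-0.25,-0.55],"dr":[0,0,0],"grip":-1},{"dp":[-0.06,-0.25,-0.55],"dr":[0,0,0],"grip":-1},{"dp":[-0.06,-0.25,-0.55],"dr":[0,0,0],"grip":-1},{"dp":[-0.06,-0.25,-0.55],"dr":[0,0,0],"grip":-1},{"dp":[-0.06,-0.25,-0.55],"dr":[0,0,0],"grip":-1},{"dp":[-0.06,-0.25,-0.55],"dr":[0,0,0],"grip":-1},{"dp":[-0.06,-0.25,-0.55],"dr":[0,0,0],"grip":-1}]'
python3 -c "
from h import *
c=wrist();cv2.imwrite('pics/w9.png',c['frame'])"
```

```text
clock: 17.95
ee_pos: [0.4852, -0.2579, 0.1764]
ee_rot: [0.999, -0.042, -0.0, 0.0]
ft_force: [0.3, 0.8, -0.2]
finger_gap: 0.0853
finger_force: 0.0
clock: 18.87
ee_pos: [0.4696, -0.1568, 0.3954]
ee_rot: [0.999, -0.042, -0.001, -0.0]
ft_force: [-1.4, 0.5, 0.1]
finger_gap: 0.0856
finger_force: 0.0
```

View pics/w9.png

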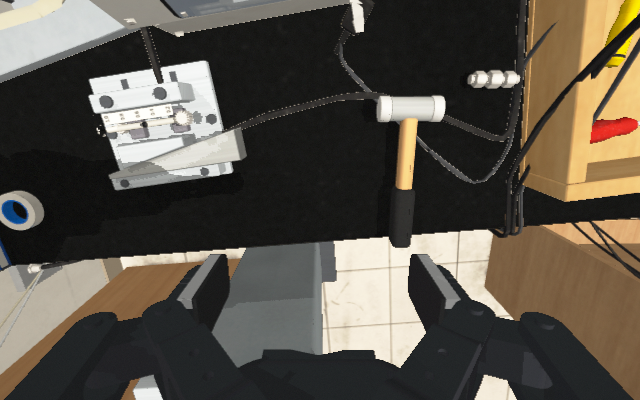

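The final view shows the wedge driven in, with its wide end at about (243,148). The jaw is against the meter, and the hammer lies flat at (410,108–247), well clear of the clamp. The union and tape haven't moved.

```bash
python3 -c "
from rig import job;print(job.finish_job())"
```

```text
the job is handed in; nothing more can be done
None
```

I drove the wedge in about 29 mm with light taps, until two taps in a row no longer moved it (last one 9.7 N, slow), laid the hammer flat on the bench clear of the clamp, and handed the job in at about 19 s; no verdict came back.

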